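# Click the microscope's filter selector round to green and open the shutter

### The arm

A 6-joint arm with a two-finger parallel gripper is mounted at the origin on the work surface. World frame = base frame: x ahead of the robot, y to its left, z up, the work surface at z = 0. Lengths are in mm, angles in rad, forces in N, time in s.
With the tool pointing down it reaches from about 275 to 1000 mm from the base axis. Payload 8.4 kg.
Tool frame: the origin (TCP) lies at the very end of the fingers, on their centre line; the grasp point (between the pads) lies 19 mm behind it; z points along the fingers, y is the line along which they close (so a half turn about z gives the same grasp; the last joint's range is limited). The gripper opens to 85 mm and grips with 20 to 120 N. Pads are 22 mm wide; open, the fingers measure 114 mm over their backs; the gripper's body (76 mm by 85 mm) begins 54 mm behind the grasp point. The pads swing forward as they close: fully open they stand 13 mm farther back than shut.
Start: joints at [1.342, 0.353, 1.633, -0, 1.155, -0.002], TCP at [140.536, 608.997, 231.281] pointing down, gripper open.
Joint ranges: [-2.63, 2.63], [-0.92, 2.1], [0.06, 2.66], [-1.3, 4.44], [0, 2.69], [-3.02, 3.02]. Speed limits (rad/s): [2.22, 2.22, 2.79, 3.14, 3.14, 3.14].

### API

Orientations are given as a 3x3 rotation matrix whose columns are the frame's x, y, z axes.
In Python, from rig import * gives the robot as it stands. The module is installed in compiled form; this text tells all that it offers.
- The arm moves only by the tool servo_tool, never from a script. Its argument "commands" is a list of rows, each a list of 7 numbers: the shift along the tool's x, y, z in mm, then the turn, a rotation vector about the tool's x, y, z in degrees, then the closure, from 0 (fully open) to 1 (shut). In form: [[x, y, z, ax, ay, az, hand], ...]. A call has 1 to 20 rows; each row shifts and turns the commanded pose from where the row before left it, along the tool's axes as they then stand; what a row does not reach is not made up. A row lasts 1/10 s, in which the tool goes at most 50 mm and 8.59 degrees, less where a joint would pass 70% of its speed; a pose out of reach is approached as far as the arm can. A call with a gripper value outside its range is refused whole. The fingers move at their own pace and stop on an object; "grip_force" is the grip in N (left out, the last holds). Time passes only in rows, so rows that do not move let the fingers close. It gives the time, the measured TCP pose, the force, the opening and the grip force at its end, in the units of the state.
- read_state(): the state, without advancing time (a new reading comes with each control period).
- read_camera(name): name is "side" or "top"; returns the picture (480x640x3 uint8, red, green, blue); there is no depth.
- camera_model(name): a dict with "fx", "fy", "cx", "cy" (pixels), "R" (3x3) and "t" (3): a world point X has camera coordinates R X + t. Camera axes: x right, y down, z forward; pixel columns grow to the right and rows downward; lengths in mm; the calibration is good to about 2 mm. A picture is of the moment at which its call begins. camera_model takes no time and is no camera call.
- finish_job(): hands the job in; it is judged then, once.
The state is a dict: "clock": time; "joint_positions": joint angles; "qvel": joint speeds; "joint_efforts": joint torques, N m; "eef_pos": TCP position; "orientation": TCP orientation; "contact_force": force on the tool from outside, world axes, zero at the start; "torque": the same for the moment, N m; "grip_width": finger opening in mm; "grasp_force": force on a finger pad.
Only numpy, scipy, OpenCV 4.12 (cv2) and the standard library are available. Lean on these libraries where they do the work, as an engineer would, in place of code of your own. Each camera call takes 0.05 s, during which the arm holds its last target. There are 200 camera calls.

### The job

Set the microscope console to its green filter: with a fingertip, gently push the dial's pointer round, click by click, until it has clicked in at the green mark, without taking the pointer between the fingers. Then press the orange shutter button fully down with a fingertip and let it come up again. Leave the canister, bottle, slide box and well plate where they stand.

Things in the scene. Friction and masses are not known exactly. Their poses are not given: they have to be found in the camera images.
- console: Fixed round ivory console with black face: 176 mm across, face 48 mm above the work surface. Origin: centre of underside, below the dial's vertical axis. Nine click positions with grey ticks lie at -120, -90, ... 90, 120 degrees from the console's +x axis (counterclockwise from above); six bear a coloured mark. End stops 4 degrees past the last ones, so the dial never crosses the console's -x side.
- selector: Selector dial. Origin on its turning axis, 48 mm above the work surface; z up, x outwards along the pointer. Grey disc of radius 50 mm, top at 56 mm above the work surface, bearing a black hub of radius 14 mm and one black pointer fin 12 mm thick, from the axis to radius 48 mm, both 84 mm above the work surface at the top. White line on the fin. Free for a finger beside the fin.
- fin (a point): Point on the pointer fin's centre line, 36 mm from the axis, 70 mm above the work surface: push the fin's flat sides about here, about 4 N sideways (more nearer the axis). The dial turns both ways with sprung detents 30 degrees apart: pushed past half-way (15 degrees) it jumps on into the next position by itself, otherwise it springs back when let go.
- aim (a point): Imaginary point in line with the pointer, 66 mm from the turning axis, 50 mm above the work surface: it lies over the mark that the pointer is set to.
- mark_green: Flat green round mark, 15 mm across and 2 mm thick, on the console's face 66 mm from the dial's axis, at one of the six marked click positions (-120, -90, -60, 60, 90 or 120 degrees); which one differs from run to run. Origin: centre of its underside. This is the mark to select.
- mark_red: Flat red round mark, 15 mm across and 2 mm thick, on the console's face 66 mm from the dial's axis, at one of the six marked click positions (-120, -90, -60, 60, 90 or 120 degrees); which one differs from run to run. Origin: centre of its underside.
- mark_yellow: Flat yellow round mark, 15 mm across and 2 mm thick, on the console's face 66 mm from the dial's axis, at one of the six marked click positions (-120, -90, -60, 60, 90 or 120 degrees); which one differs from run to run. Origin: centre of its underside.
- mark_blue: Flat blue round mark, 15 mm across and 2 mm thick, on the console's face 66 mm from the dial's axis, at one of the six marked click positions (-120, -90, -60, 60, 90 or 120 degrees); which one differs from run to run. Origin: centre of its underside.
- mark_white: Flat white round mark, 15 mm across and 2 mm thick, on the console's face 66 mm from the dial's axis, at one of the six marked click positions (-120, -90, -60, 60, 90 or 120 degrees); which one differs from run to run. Origin: centre of its underside.
- mark_purple: Flat purple round mark, 15 mm across and 2 mm thick, on the console's face 66 mm from the dial's axis, at one of the six marked click positions (-120, -90, -60, 60, 90 or 120 degrees); which one differs from run to run. Origin: centre of its underside.
- shutter_top (a point): Centre of the top of the orange shutter push button, 36 mm across, 22 mm above the work surface when up, in a fixed grey round housing (52 mm across, 12 mm high) that stands by itself on the work surface left or right of the console. It is pressed straight down.
- shutter (a joint): Travel of the shutter button: 0 released, 0.006 m fully down. A spring pushes it back; fully down takes about 5 N.
- canister: Bystander, loose: upright blue objective canister with a metal lid, 55 mm across, 76 mm high, on the other side of the console from the button. Origin: centre of its underside.
- oil: Bystander, loose: small amber oil bottle with black cap, 38 mm across, 85 mm high. Origin: centre of its underside.
- slide_box: Bystander, loose: blue slide box, 85 x 42 x 34 mm high. Origin: centre of its underside.
- well_plate: Bystander, loose: white six-well plate, 85 x 127 x 14 mm high, lying beyond the console. Origin: centre of its underside.
Things that resemble listed ones, but are neither listed nor needed, are in the scene too. Of the things like the part that bears shutter_top, leave any that is purple or white; of the rest the smaller one is meant.

How it is judged:
By the outcome, as a careful person would: the job done as asked, in the order asked, and still so for the second after the job is handed in, with the robot touching nothing.
It also fails if it takes over 58 s, if anything falls off the work surface, if the arm or the gripper's body presses on something with over 40 N, if the wrist force passes 120 N, or if a joint passes its speed limit or range.

## Working session

There is one attempt and no reset: what is moved stays moved. The work goes in short steps, Python scripts to look and compute and a tool call to move; the robot and the scene stay as the last step left them, time stands still between calls to the robot, and variables do not carry over. Pictures are saved under pics/ and viewed, at most 10 in all, crops included, and the job is handed in when it is done.

Besides the shell and the picture viewer there is one more tool, called after ">>>" as name([rows], argument=value, ...), one row to a line, values as JSON. servo_tool: Moves the arm, as the interface text tells. Its arguments: {"type":"object","properties":{"commands":{"type":"array"},"grip_force":{"type":"number"}},"required":["commands"]}

```bash
mkdir -p pics; python3 - <<'E'
from rig import *
import cv2
for n in("top","side"):
    cv2.imwrite(f"pics/{n}0.png",read_camera(n)[:,:,::-1]); m=camera_model(n); print(n,m)
s=read_state();print(s["orientation"],s["clock"])
E
```

```text
top {'fx': 477.2017709899274, 'fy': 477.2017709899274, 'cx': 312.1635554635202, 'cy': 241.65822255718632, 'R': array([[ 1.02871934e-01, -9.94694182e-01,  9.21786256e-04],
       [-9.74050831e-01, -1.00924717e-01, -2.02581293e-01],
       [ 2.01599464e-01,  1.99420627e-02, -9.79265015e-01]]), 't': array([-105.81895858,  580.35902135,  833.10128259])}
side {'fx': 456.89289142515236, 'fy': 456.89289142515236, 'cx': 326.2332822507841, 'cy': 237.16499059048206, 'R': array([[ 0.88425792, -0.46692938, -0.00805496],
       [-0.35548828, -0.6618281 , -0.66000883],
       [ 0.30284651,  0.58648148, -0.75121466]]), 't': array([-543.1327941 ,  229.9150277 ,  784.63324966])}
[[-9.74379854e-01  2.24908479e-01 -2.77745465e-04]
 [ 2.24908650e-01  9.74379042e-01 -1.25794120e-03]
 [-1.22922819e-05 -1.28817992e-03 -9.99999170e-01]] 0.1
```

View pics/top0.png

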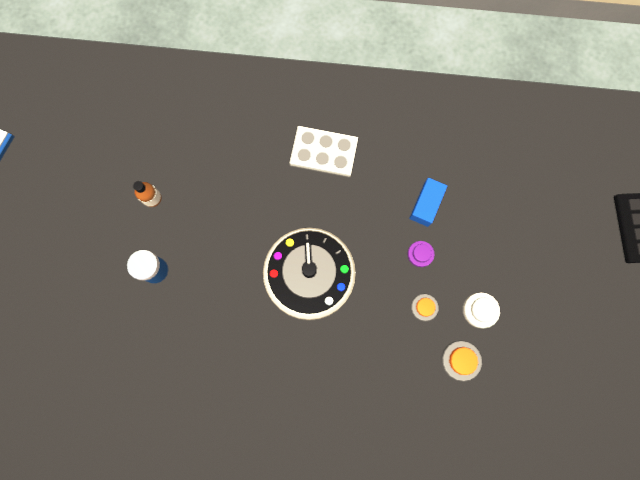

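View pics/side0.png

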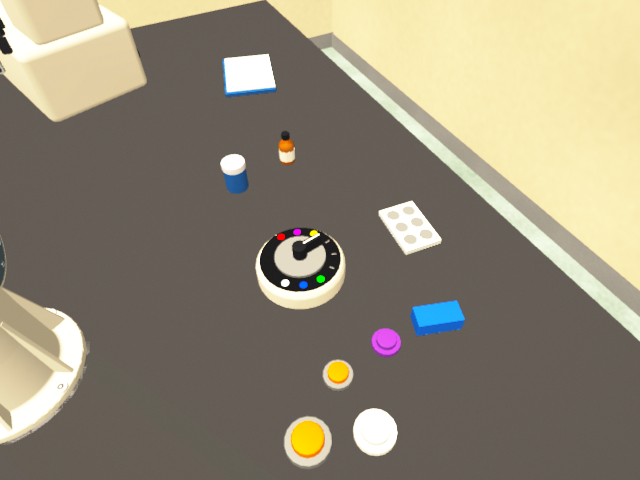

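The top view shows the console at (309,272) with the pointer at (308,252). The green mark is at (344,269). Button candidates are purple (421,253), white (482,310), small orange (426,307) and large orange (464,361). Purple and white are excluded, so the smaller orange one at (426,307) is meant. I'll measure these and confirm with a crop.

```bash
cat > h.py <<'E'
from rig import *
import cv2, numpy as np
def ray(n,u,v,z):
    m=camera_model(n);R=m["R"];d=R.T@np.array([(u-m["cx"])/m["fx"],(v-m["cy"])/m["fy"],1]);c=-R.T@m["t"]
    return c+d*(z-c[2])/d[2]
def blobs(im,lo,hi,amin=15):
    h=cv2.cvtColor(im,cv2.COLOR_RGB2HSV);k=cv2.inRange(h,np.array(lo),np.array(hi))
    n,_,st,ce=cv2.connectedComponentsWithStats(k)
    return [(ce[i],st[i][4],st[i][:4]) for i in range(1,n) if st[i][4]>=amin]
COL=dict(green=((50,120,80),(70,255,255)),red=((0,180,100),(4,255,255)),yellow=((27,150,120),(33,255,255)),blue=((105,150,80),(125,255,255)),purple=((140,120,80),(155,255,255)),orange=((12,200,150),(22,255,255)))
E
python3 - <<'E'
from h import *
np.set_printoptions(precision=1,suppress=True)
for n in("top","side"):
    im=cv2.imread(f"pics/{n}0.png")[:,:,::-1].copy()
    for c,(lo,hi) in COL.items():
        for ce,a,st in blobs(im,lo,hi):
            print(n,c,ce,a,ray(n,*ce,22 if c=="orange" else 50))
im=cv2.imread("pics/top0.png")
a=cv2.resize(im[220:330,255:365],(600,600)[:2],interpolation=3)[:, :400*2]
b=im[230:390,395:515]
cv2.imwrite("pics/crop.png",np.hstack([cv2.resize(im[220:330,255:365],(400,400),interpolation=3),cv2.resize(b,(300,400),interpolation=3)]))
E
```

```text
top green [344.  268.8] 64 [ 544.8 -109.9   50. ]
top red [273.5 273. ] 56 [523.3  20.3  50. ]
top yellow [289.3 242.3] 58 [584.5  -2.5  50. ]
top blue [  5.  143.8] 112 [723.7 577.9  50. ]
top blue [428.2 201.3] 939 [ 692.  -259.3   50. ]
top blue [159.3 273.7] 129 [500.1 231.9  50. ]
top blue [340.7 286.6] 63 [ 511.  -106.6   50. ]
top purple [420.6 253.6] 537 [ 588.4 -250.5   50. ]
top purple [277.4 255.5] 62 [557.  17.  50.]
side green [320.1 278.5] 60 [ 543.6 -110.3   50. ]
side red [280.5 236.4] 47 [521.4  19.7  50. ]
side yellow [312.8 232.4] 30 [583.4  -1.2  50. ]
side yellow [299.  448.7] 35 [ 379.9 -361.5   50. ]
side blue [250.3  92.5] 124 [665.2 547.6  50. ]
side blue [236.4 182.5] 370 [500.  214.1  50. ]
side blue [303.  284.5] 62 [ 509.7 -107.5   50. ]
side blue [434.7 326.2] 490 [ 669.9 -291.5   50. ]
side purple [296.6 231.4] 45 [555.6  16.6  50. ]
side purple [385.7 342.2] 677 [ 579.8 -277.8   50. ]
side orange [285.7 145.3] 143 [666.6 318.7  22. ]
side orange [338.5 378.9] 48 [ 486.1 -286.1   22. ]
side orange [311.7 447.7] 115 [ 399.4 -360.9   22. ]
```

View pics/crop.png

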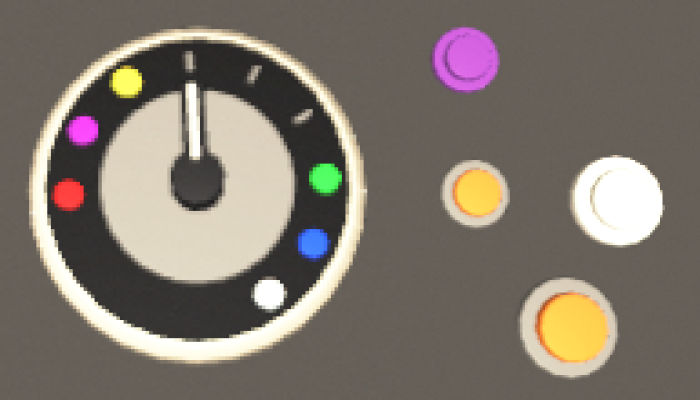

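The crop confirms it. The small orange button on the grey housing is left of the white one and smaller than the lower orange one. The pointer is at the first plain tick, next to yellow.

- **Axis:** about (533.5, -45), from the midpoints of opposite marks.
- **Pointer:** about 9.6° in the world frame.
- **Green mark:** -80.4°, which is three clicks clockwise.

I'll move over the ccw side of the fin with the fingers shut.

>>> servo_tool([
  [-27.6, -25.3, 0, 0, 0, 0, 1],
  [-27.6, -25.3, 0, 0, 0, 0, 1],
  [-27.6, -25.3, 0, 0, 0, 0, 1],
  [-27.6, -25.3, 0, 0, 0, 0, 1],
  [-27.6, -25.3, 0, 0, 0, 0, 1],
  [-27.6, -25.3, 0, 0, 0, 0, 1],
  [-27.6, -25.3, 0, 0, 0, 0, 1],
  [-27.6, -25.3, 0, 0, 0, 0, 1],
  [-27.6, -25.3, 0, 0, 0, 0, 1],
  [-27.6, -25.3, 0, 0, 0, 0, 1],
  [-27.6, -25.3, 0, 0, 0, 0, 1],
  [-27.6, -25.3, 0, 0, 0, 0, 1],
  [-27.6, -25.3, 0, 0, 0, 0, 1],
  [-27.6, -25.3, 0, 0, 0, 0, 1],
  [-27.6, -25.3, 0, 0, 0, 0, 1],
  [-27.6, -25.3, 0, 0, 0, 0, 1],
  [-27.6, -25.3, 0, 0, 0, 0, 1],
  [-27.6, -25.3, 0, 0, 0, 0, 1],
  [-27.6, -25.3, 0, 0, 0, 0, 1],
  [-27.6, -25.3, 0, 0, 0, 0, 1],
], grip_force=20)

```text
clock: 2.1
eef_pos: [565.1, -9.6, 231.0]
orientation: [[-0.974, 0.225, -0.001], [0.225, 0.974, 0.0], [0.001, -0.0, -1.0]]
contact_force: [0.5, 0.3, -0.3]
grip_width: 0.1
grasp_force: 0.0
```

>>> servo_tool([
  [0, 0, 0, 0, 0, -7.5, 1],
  [0, 0, 0, 0, 0, -7.5, 1],
  [0, 0, 0, 0, 0, -7.6, 1],
  [0, 0, 0, 0, 0, 0, 1],
  [0, 0, 0, 0, 0, 0, 1],
])

```text
clock: 2.6
eef_pos: [564.4, -8.1, 231.0]
orientation: [[-0.987, -0.163, -0.0], [-0.163, 0.987, 0.0], [0.0, 0.0, -1.0]]
contact_force: [0.4, 0.3, -0.6]
grip_width: -0.1
grasp_force: 0.0
```

>>> servo_tool([
  [0, 0, 35, 0, 0, 0, 1],
  [0, 0, 35, 0, 0, 0, 1],
  [0, 0, 35, 0, 0, 0, 1],
  [0, 0, 25, 0, 0, 0, 1],
  [0, 0, 10, 0, 0, 0, 1],
  [0, 0, 7, 0, 0, 0, 1],
  [0, 0, 7, 0, 0, 0, 1],
  [0, 0, 6, 0, 0, 0, 1],
  [0, 0, 6, 0, 0, 0, 1],
  [0, 0, 0, 0, 0, 0, 1],
  [0, 0, 0, 0, 0, 0, 1],
])

```text
clock: 3.7
eef_pos: [564.8, -8.2, 65.5]
orientation: [[-0.986, -0.167, 0.0], [-0.167, 0.986, -0.0], [-0.0, -0.0, -1.0]]
contact_force: [0.6, 0.1, -0.5]
grip_width: -0.1
grasp_force: 0.0
```

```bash
python3 - <<'E'
from h import *
a=read_camera("top")[:,:,::-1];b=read_camera("side")[:,:,::-1]
cv2.imwrite("pics/c1.png",np.hstack([cv2.resize(a[212:332,250:370],(400,400),interpolation=3),cv2.resize(b[190:310,240:360],(400,400),interpolation=3)]))
E
```

```text
(no output)
```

View pics/c1.png

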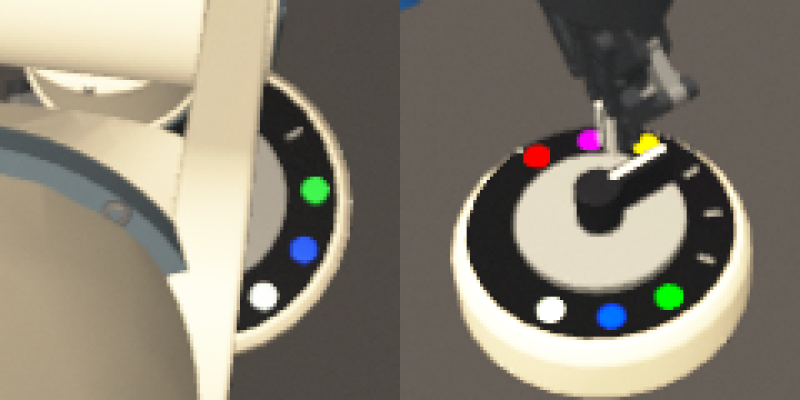

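The fingertip stands beside the fin on its ccw side, free of everything, and the side view shows the pointer unmoved. Next I feel for contact.

>>> servo_tool([
  [0, -3, 0, 0, 0, 0, 1],
  [0, -3, 0, 0, 0, 0, 1],
  [0, -2, 0, 0, 0, 0, 1],
  [0, -2, 0, 0, 0, 0, 1],
  [0, 0, 0, 0, 0, 0, 1],
])

```text
clock: 4.3
eef_pos: [566.4, -18.3, 65.3]
orientation: [[-0.986, -0.166, 0.0], [-0.166, 0.986, -0.0], [-0.0, -0.0, -1.0]]
contact_force: [0.7, -0.0, 0.0]
grip_width: 0.1
grasp_force: 0.0
```

>>> servo_tool([
  [0, -2, 0, 0, 0, 0, 1],
  [0, -2, 0, 0, 0, 0, 1],
  [0, 0, 0, 0, 0, 0, 1],
])

```text
clock: 4.6
eef_pos: [567.2, -21.8, 65.3]
orientation: [[-0.986, -0.167, 0.0], [-0.167, 0.986, 0.0], [-0.0, 0.0, -1.0]]
contact_force: [1.7, 2.7, -0.1]
grip_width: 0.1
grasp_force: 1.6
```

Contact is at about 17.5 mm tangential offset and 37 mm radius. Next I swing the tool about the dial's axis, 18° per click.

>>> servo_tool([
  [-0.86, -1.96, 0, 0, 0, 3, 1],
  [-0.86, -1.96, 0, 0, 0, 3, 1],
  [-0.86, -1.96, 0, 0, 0, 3, 1],
  [-0.86, -1.96, 0, 0, 0, 3, 1],
])

```text
clock: 5.0
eef_pos: [571.3, -29.7, 65.3]
orientation: [[-0.999, 0.044, 0.0], [0.044, 0.999, -0.0], [-0.0, -0.0, -1.0]]
contact_force: [0.9, 0.7, -0.1]
grip_width: 0.3
grasp_force: 0.2
```

>>> servo_tool([
  [-0.86, -1.96, 0, 0, 0, 3, 1],
  [-0.86, -1.96, 0, 0, 0, 3, 1],
  [0, 0, 0, 0, 0, 0, 1],
  [0, 0, 0, 0, 0, 0, 1],
  [0, 0, 0, 0, 0, 0, 1],
])

```text
clock: 5.5
eef_pos: [572.4, -33.5, 65.3]
orientation: [[-0.989, 0.145, -0.0], [0.145, 0.989, -0.0], [0.0, -0.0, -1.0]]
contact_force: [-0.2, 0.8, -0.3]
grip_width: 0.2
grasp_force: 0.0
```

```bash
python3 - <<'E'
from h import *
b=read_camera("side")[:,:,::-1]
cv2.imwrite("pics/c2.png",cv2.resize(b[190:310,240:360],(400,400),interpolation=3))
E
```

```text
(no output)
```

View pics/c2.png

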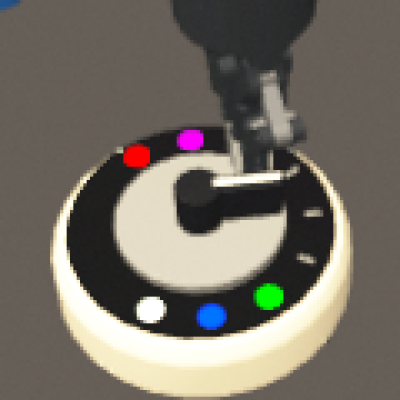

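The fin has jumped ahead by itself to the second plain tick (0°), and the fingertip is now unloaded behind it. I repeat for the second click.

>>> servo_tool([
  [-0.86, -1.96, 0, 0, 0, 3, 1],
  [-0.86, -1.96, 0, 0, 0, 3, 1],
  [-0.86, -1.96, 0, 0, 0, 3, 1],
  [-0.86, -1.96, 0, 0, 0, 3, 1],
  [-0.86, -1.96, 0, 0, 0, 3, 1],
  [-0.86, -1.96, 0, 0, 0, 3, 1],
  [-0.86, -1.96, 0, 0, 0, 3, 1],
  [-0.86, -1.96, 0, 0, 0, 3, 1],
  [-0.86, -1.96, 0, 0, 0, 3, 1],
  [-0.86, -1.96, 0, 0, 0, 3, 1],
  [0, 0, 0, 0, 0, 0, 1],
  [0, 0, 0, 0, 0, 0, 1],
  [0, 0, 0, 0, 0, 0, 1],
])

```text
clock: 6.85
eef_pos: [573.2, -54.5, 65.3]
orientation: [[-0.785, 0.62, -0.0], [0.62, 0.785, 0.0], [0.0, -0.0, -1.0]]
contact_force: [0.4, 0.1, -0.2]
grip_width: 0.5
grasp_force: 0.0
```

```bash
cat >> h.py <<'E'
def fin():
    b=read_camera("side"); o=b[190:310,240:360]
    k=cv2.inRange(cv2.cvtColor(o,cv2.COLOR_RGB2HSV),np.array((0,0,235)),np.array((179,25,255)))
    n,l,st,ce=cv2.connectedComponentsWithStats(k)
    for i in range(1,n):
        if 8<=st[i][4]<200:
            vs,us=np.nonzero(l==i); p=np.array([ray("side",u+240,v+190,84)[:2] for u,v in zip(us,vs)])
            m=p.mean(0); w=m-np.array([533.5,-45]); print(st[i],m.round(1),"r",np.hypot(*w).round(1),"console angle",(np.degrees(np.arctan2(w[1],w[0]))+20.4).round(1))
    return b
E
python3 - <<'E'
from h import *
b=fin()[:,:,::-1]
cv2.imwrite("pics/c3.png",cv2.resize(b[190:310,240:360],(400,400),interpolation=3))
E
```

```text
[64 56 19  7 37] [551.3 -66.6] r 28.0 console angle -30.2
[41 89  8  8 47] [ 474.2 -111.1] r 88.8 console angle -111.5
```

View pics/c3.png

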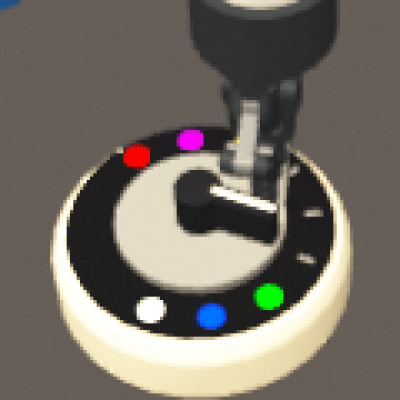

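The pointer is at -30.2° by measurement, so the second click is in and it points at the third tick. Now the last click; afterwards I back the finger off and check.

>>> servo_tool([
  [-0.86, -1.96, 0, 0, 0, 3, 1],
  [-0.86, -1.96, 0, 0, 0, 3, 1],
  [-0.86, -1.96, 0, 0, 0, 3, 1],
  [-0.86, -1.96, 0, 0, 0, 3, 1],
  [-0.86, -1.96, 0, 0, 0, 3, 1],
  [-0.86, -1.96, 0, 0, 0, 3, 1],
  [-0.86, -1.96, 0, 0, 0, 3, 1],
  [-0.86, -1.96, 0, 0, 0, 3, 1],
  [-0.86, -1.96, 0, 0, 0, 3, 1],
  [-0.86, -1.96, 0, 0, 0, 3, 1],
  [0, 0, 0, 0, 0, 0, 1],
  [0, 0, 0, 0, 0, 0, 1],
  [0, 4, 0, 0, 0, 0, 1],
  [0, 0, 0, 0, 0, 0, 1],
])

```text
clock: 8.3
eef_pos: [567.6, -71.6, 65.4]
orientation: [[-0.369, 0.929, 0.001], [0.929, 0.369, -0.0], [-0.0, 0.001, -1.0]]
contact_force: [0.3, -0.1, -0.7]
grip_width: 0.0
grasp_force: 0.0
```

```bash
python3 - <<'E'
from h import *
fin()
for n,u,v in(("top",426,307.3),):print(ray(n,u,v,22))
im=read_camera("side")
for ce,a,st in blobs(im,(10,180,150),(26,255,255)): print(ce,a,st,ray("side",*ce,22).round(1))
im=cv2.imread("pics/top0.png")[:,:,::-1].copy()
for ce,a,st in blobs(im,(10,180,150),(26,255,255)): print(ce,a,st,ray("top",*ce,22).round(1))
E
```

```text
[62 58 13 13 37] [538.3 -72.5] r 28.0 console angle -59.7
[41 89  8  8 47] [ 474.2 -111.1] r 88.8 console angle -111.5
[ 491.6529789  -272.61226546   22.        ]
[285.15714286 145.35714286] 140 [279 139  13  13] [665.4 319.3  22. ]
[285.86666667 162.93333333] 15 [282 162  10   3] [638.3 255.4  22. ]
[337.68156425 372.05027933] 358 [328 362  21  22] [ 490.6 -275.    22. ]
[307.54077253 438.47424893] 932 [291 421  33  37] [ 399.9 -346.2   22. ]
[144.05072464 193.27536232] 138 [135 183  17  17] [659.3 298.4  22. ]
[418.5        308.44444444] 18 [417 301   7  15] [ 488.  -258.6   22. ]
[453.828125 358.34375 ] 64 [450 348  15  26] [ 402.9 -329.2   22. ]
```

The dial is clicked in at green (-59.7° measured). The button is at about (491, -274), and both views agree. Its 36 mm width also checks out.

>>> servo_tool([
  [0, 0, -15, 0, 0, 0, 1],
  [0, 0, -25, 0, 0, 0, 1],
  [0, 0, -20, 0, 0, 0, 1],
  [-26.5, -24.3, 0, 0, 0, 0, 1],
  [-26.5, -24.3, 0, 0, 0, 0, 1],
  [-26.5, -24.3, 0, 0, 0, 0, 1],
  [-26.5, -24.3, 0, 0, 0, 0, 1],
  [-26.5, -24.3, 0, 0, 0, 0, 1],
  [-26.5, -24.3, 0, 0, 0, 0, 1],
  [0, 0, 0, 0, 0, 0, 1],
  [0, 0, 30, 0, 0, 0, 1],
  [0, 0, 30, 0, 0, 0, 1],
  [0, 0, 20, 0, 0, 0, 1],
  [0, 0, 10, 0, 0, 0, 1],
  [0, 0, 5, 0, 0, 0, 1],
  [0, 0, 0, 0, 0, 0, 1],
  [0, 0, 0, 0, 0, 0, 1],
])

```text
clock: 10.1
eef_pos: [490.6, -273.5, 31.3]
orientation: [[-0.368, 0.93, 0.001], [0.93, 0.368, -0.001], [-0.001, 0.001, -1.0]]
contact_force: [-0.6, -0.5, 0.2]
grip_width: -0.2
grasp_force: 0.0
```

```bash
python3 - <<'E'
from h import *
a=read_camera("top")[:,:,::-1];b=fin()[:,:,::-1]
cv2.imwrite("pics/c4.png",np.hstack([cv2.resize(a[210:360,300:450],(400,400),interpolation=3),cv2.resize(b[260:410,270:420],(400,400),interpolation=3)]))
E
```

```text
[41 89  8  8 45] [ 474.2 -111.1] r 88.8 console angle -111.5
```

View pics/c4.png

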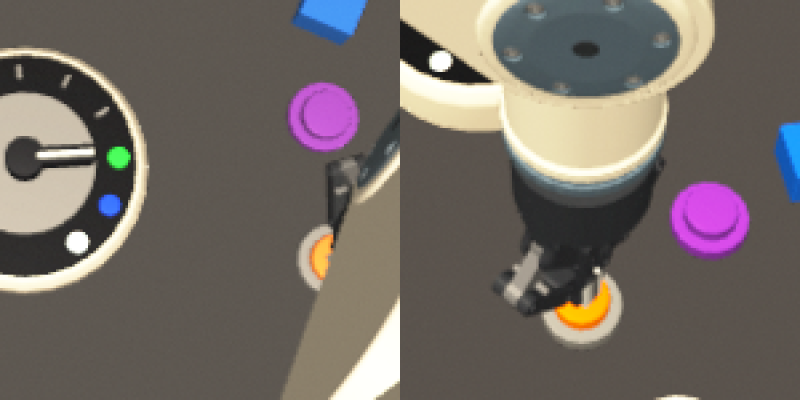

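The pointer sits at green in the top view (crop 118,157), and the fingertip is over the small orange button (side crop 583,300). I press now in small steps.

>>> servo_tool([
  [0, 0, 4, 0, 0, 0, 1],
  [0, 0, 4, 0, 0, 0, 1],
  [0, 0, 3, 0, 0, 0, 1],
  [0, 0, 2, 0, 0, 0, 1],
  [0, 0, 0, 0, 0, 0, 1],
  [0, 0, 0, 0, 0, 0, 1],
])

```text
clock: 10.8
eef_pos: [490.1, -273.5, 17.4]
orientation: [[-0.368, 0.93, 0.0], [0.93, 0.368, -0.0], [-0.0, 0.0, -1.0]]
contact_force: [0.6, -0.8, 3.6]
grip_width: -0.4
grasp_force: 2.0
```

>>> servo_tool([
  [0, 0, 1, 0, 0, 0, 1],
  [0, 0, 1, 0, 0, 0, 1],
  [0, 0, 0, 0, 0, 0, 1],
])

```text
clock: 11.1
eef_pos: [490.1, -273.5, 16.0]
orientation: [[-0.368, 0.93, 0.0], [0.93, 0.368, -0.0], [-0.0, 0.0, -1.0]]
contact_force: [-0.4, 1.1, 11.9]
grip_width: -0.0
grasp_force: 5.7
```

>>> servo_tool([
  [0, 0, 0.6, 0, 0, 0, 1],
  [0, 0, 0, 0, 0, 0, 1],
  [0, 0, 0, 0, 0, 0, 1],
])

```text
clock: 11.4
eef_pos: [490.1, -273.5, 15.8]
orientation: [[-0.368, 0.93, 0.001], [0.93, 0.368, -0.0], [-0.001, 0.0, -1.0]]
contact_force: [-2.7, 1.3, 17.7]
grip_width: 0.0
grasp_force: 9.0
```

>>> servo_tool([
  [0, 0, -4, 0, 0, 0, 1],
  [0, 0, -6, 0, 0, 0, 1],
  [0, 0, -20, 0, 0, 0, 1],
  [0, 0, -40, 0, 0, 0, 1],
  [0, 0, -40, 0, 0, 0, 1],
  [0, 0, -40, 0, 0, 0, 1],
  [20, -30, 0, 0, 0, 0, 1],
  [20, -30, 0, 0, 0, 0, 1],
  [20, -30, 0, 0, 0, 0, 1],
  [20, -30, 0, 0, 0, 0, 1],
  [0, 0, 0, 0, 0, 0, 1],
  [0, 0, 0, 0, 0, 0, 1],
])

```text
clock: 12.6
eef_pos: [348.4, -243.0, 164.8]
orientation: [[-0.368, 0.93, 0.0], [0.93, 0.368, -0.0], [-0.0, 0.0, -1.0]]
contact_force: [0.3, -0.5, -1.4]
grip_width: -0.2
grasp_force: 0.0
```

```bash
python3 - <<'E'
from h import *
a=read_camera("top")[:,:,::-1];b=fin()[:,:,::-1]
cv2.imwrite("pics/c5.png",np.hstack([cv2.resize(a,(400,300),interpolation=3),cv2.resize(b,(400,300),interpolation=3)]))
E
```

```text
[62 59 12 12 23] [537.9 -72.9] r 28.2 console angle -60.5
[ 18  72  75  33 176] [ 473.  -118.7] r 95.3 console angle -109.0
[42 90  7  7 40] [ 474.4 -111.5] r 89.0 console angle -111.3
```

View pics/c5.png

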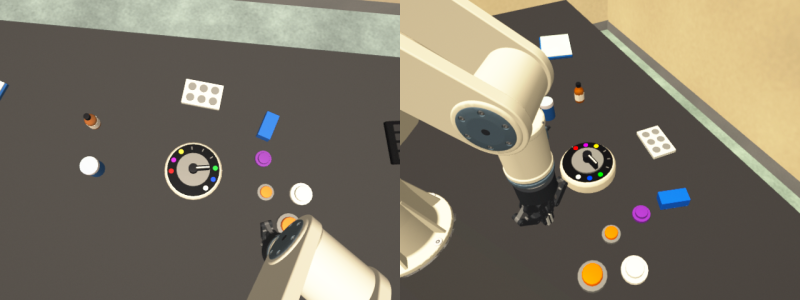

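The pointer is at green (-60.5°), the button was bottomed and is released, the bystanders stand where they were, and the arm is clear. I hand in the job.

```bash
python3 -c "
from rig import *
print(finish_job())"
```

```text
the job is handed in; nothing more can be done
None
```

The job is handed in: the dial is clicked in at green (three clicks clockwise), the small orange shutter button was pressed fully down and let up, and the canister, bottle, slide box and well plate were left where they stood.

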